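# Close up the carton row with the shelf divider

### The arm

A 6-joint arm with a two-finger parallel gripper is mounted at the origin on the work surface. World frame = base frame: x ahead of the robot, y to its left, z up, the work surface at z = 0. Lengths are in m, angles in degrees, forces in N, time in s.
With the tool pointing down it reaches from about 0.275 to 0.75 m from the base axis. Payload 10.2 kg.
Tool frame: the origin (TCP) lies on the mounting face of the last link; the fingertips stand 166 mm ahead of it and the grasp point (between the pads) lies 147 mm ahead of it; z points along the fingers, y is the direction in which the jaws open and shut (so a half turn about z gives the same grasp; the last joint's range is limited). The gripper opens to 88 mm and grips with 3 to 60 N. Pads are 18 mm wide; open, the fingers measure 123 mm over their backs; the gripper's body (75 mm by 187 mm) begins 45 mm behind the grasp point.
Start: joints at [62.601, 17.928, 85.812, -0, 76.261, -12.8], TCP at [0.132, 0.508, 0.405] pointing down, gripper open.
Joint ranges: [-168.41, 168.41], [-55.51, 124.54], [10.69, 146.95], [-70.63, 250.63], [1, 178], [-165.06, 165.06]. Speed limits (degrees/s): [136.94, 136.94, 172.46, 180, 180, 180].

### API

Orientations are given as [roll, pitch, yaw] about the fixed x, y, z axes, in that order (R = Rz(yaw) Ry(pitch) Rx(roll)).
In Python, from plant import env gives the robot as it stands.
- The arm moves only by the tool step_arm, never from a script. Its argument "steps" is a list that holds one entry, the list of rows, each a list of 7 numbers: the finger opening in cm, from 0 to 8.81, then the shift along the world's x, y, z in cm, then the turn, a rotation vector about the world's x, y, z in degrees. In form: [[[hand, x, y, z, rx, ry, rz], ...]]. A call has exactly 8 rows; each row shifts and turns the commanded pose from where the row before left it; what a row does not reach is not made up. A row lasts 1/12 s, in which the tool goes at most 41.7 mm and 7.16 degrees, less where a joint would pass 70% of its speed; a pose out of reach is approached as far as the arm can. A call is refused whole if a number of a shift passes 4.17 or a number of a turn 7.16, either way. A call with a gripper value outside its range is refused whole. The fingers move at their own pace and stop on an object; "grip_force" is the grip in N (left out, the last holds). Time passes only in rows, so rows that do not move let the fingers close, or fill a call up. It gives the time, the measured TCP pose, the force and the opening at its end, in the units of the state.
- env.get_state(): the state, without advancing time (a new reading comes with each control period).
- env.get_image(name): name is "scene" or "top" or "wrist"; returns (picture, depth): 400x640x3 uint8, red, green, blue; 400x640 float32, m along the optical axis (not along the pixel's ray), 0 where there is no reading.
- env.camera_info(name): a dict with "intrinsics" (3x3 intrinsics, pixels), "pose" (4x4, takes a point from camera to world coordinates); the wrist camera has in their place "tool_from_camera" (4x4, takes a point from camera to tool coordinates, whose origin is the TCP and whose axes are the flange's). Camera axes: x right, y up, looking along -z (the intrinsics and any distortion apply to the point x, -y, -z); pixel columns grow to the right and rows downward; lengths in m; the calibration is good to about 2 mm. The wrist camera is an equidistant fisheye: a pixel r from the principal point sees the ray r / f radians off the axis. A picture is of the moment at which its call begins: read the wrist's pose just before it. camera_info takes no time and is no camera call.
- env.hand_in(): hands the job in, once; it reports no verdict.
The state is a dict: "time_s": time; "joint_pos": joint angles; "joint_vel": joint speeds; "effort": joint torques, N m; "tool_pos": TCP position; "tool_rot": TCP orientation; "force": force on the tool from outside, world axes, zero at the start; "torque": the same for the moment, N m; "opening": opening from 0.0 (shut) to 1.0 (fully open).
Only numpy, scipy, OpenCV 4.12 (cv2) and the standard library are available. Lean on these libraries where they do the work, as an engineer would, in place of code of your own. Each camera call takes 0.05 s, during which the arm holds its last target.

### The job

The three small cartons standing between the fixed end plate and the sliding divider have come apart: close the row up. With a fingertip against the divider, push it along its toothed rail so that it gathers the cartons towards the end plate, until it has clicked into the last notch it will go into, the one that holds the row snug; then take the hand away. Move the cartons only by means of the divider, without touching, lifting, tipping or crushing them, do not pinch the divider, and leave the carton in the next bay, the tape and the knife where they are.

Things in the scene. Friction and masses are not known exactly. Their poses are not given: they have to be found in the camera images.
- shelf: Pick shelf fixed to the bench: plywood board 270 (x) by 600 (y) mm, top at 56 mm; rear lip 24 mm high. Origin at bench height under the board's middle; x to the rear, y left along the rail, z up. Dark steel rail 30 mm wide with bright teeth on the line x = -105 mm, tooth tops 70 mm above the bench, notches 10 mm long every 25 mm. Left (+y) of the divider the board is empty.
- end_plate_face (a point): Foot of the end plate's left (+y) face, at board-top height (56 mm). The end plate is a fixed grey upright plate 4 mm thick, 98 mm high, 200 mm deep, square to the rail; the row is gathered against this face. To its right (-y) is the next bay, with one carton that stays put.
- divider: Sliding divider: grey plate 4 mm thick (y), square to the rail, x -119 to +105 mm, top 154 mm above the bench, in a black saddle 50 (x) by 44 (y) mm on the rail at x = -105 mm, saddle top at 89 mm; rib clamping the plate 12 mm thick, 46 mm long (x), top at 117 mm. Origin in the plate's mid plane at bench height on the shelf's line x = 0; axes as the shelf's.
- divider_push (a point): A good point to push: on the left (+y) face of the divider's plate, 132 mm above the bench (22 mm below the plate's top edge), at x = -75 mm of the shelf. Push along the shelf's -y. This side of the board is clear.
- divider_slide (a joint): Divider position along the rail (m), growing towards the end plate (shelf -y). Notches at 0, 0.025, 0.050 ... 0.200. Clear width to the end plate is 0.3155 minus this. Slides with 1 to 2 N; leaving a notch takes about 9 N; cartons add 2 to 4 N. From 6 mm short of a notch's centre the push force falls to nothing as a sprung roller drops in; past the centre it rises steeply. Let go within 4 mm it settles there.
- carton_1: Loose kraft carton, 54 mm wide (y), 110 mm deep (x), 85 mm high, 0.15 kg, origin under its centre. Always in the row, nearest the end plate.
- carton_2: Loose kraft carton like carton_1, always in the row, in the middle.
- carton_3: Like carton_1 (54 mm wide). Either the third of the row, next to the divider, or in the next bay right of the end plate; the wide carton is in the other place. With carton_3 in the row, the row is 162 mm long closed up and its last notch is at 0.150.
- wide_carton: Loose kraft carton 79 mm wide (y), 110 mm deep, 85 mm high, 0.22 kg, origin under its centre. Either third of the row or in the next bay (see carton_3). With it in the row, the row is 187 mm long closed up and its last notch is at 0.125.
- tape_roll: Roll of clear packing tape, 100 mm across, 48 mm high, lying on the bench to the left of the shelf; origin under its centre. A bystander.
- knife: Grey box knife, about 155 mm long, 26 mm wide and 18 mm high, lying on the bench to the left of the shelf; origin under its middle. A bystander.
There are look-alikes about, which are no part of the job. Leave any pink look-alike of the carton_3 alone.

How it is judged (in metres and radians):
At the end, for the whole second after the job is handed in: The divider rests in the last notch the closed-up row allows, within 3 mm (0.150 with carton_3 in the row, 0.125 with the wide carton); the row's three cartons stand upright on the board between it and the end plate, the fourth upright in the next bay; all at rest (((y of carton_3 in the frame of shelf above -0.1 m and y of wide_carton in the frame of shelf below -0.1 m and value of joint divider_slide between 0.147 and 0.153 m) or (y of wide_carton in the frame of shelf above -0.1 m and y of carton_3 in the frame of shelf below -0.1 m and value of joint divider_slide between 0.122 and 0.128 m)) and angle between each of carton_1, carton_2, carton_3, wide_carton's own z axis and vertical below 0.05 rad and velocity of joint divider_slide between -0.01 and 0.01 m/s and linear speed of each of carton_1, carton_2, carton_3, wide_carton below 0.01 m/s and y of carton_1 in the frame of shelf above -0.1 m and y of carton_2 in the frame of shelf above -0.04 m and x of carton_1 in the frame of shelf between -0.035 and 0.065 m and x of carton_2 in the frame of shelf between -0.035 and 0.065 m and x of carton_3 in the frame of shelf between -0.035 and 0.065 m and x of wide_carton in the frame of shelf between -0.035 and 0.065 m and y of each of carton_1, carton_2, carton_3, wide_carton in the frame of divider below 0 m and z of carton_1 in the frame of shelf between 0.052 and 0.06 m and z of carton_2 in the frame of shelf between 0.052 and 0.06 m and z of carton_3 in the frame of shelf between 0.052 and 0.06 m and z of wide_carton in the frame of shelf between 0.052 and 0.06 m); the robot touches nothing.
It fails at once if the robot touched a carton (contact force between any of the arm, the fingers and carton_1 above 1 N or contact force between any of the arm, the fingers and carton_2 above 1 N or contact force between any of the arm, the fingers and carton_3 above 1 N or contact force between any of the arm, the fingers and wide_carton above 1 N).
It fails at once if a carton was lifted or tipped over (z of any of carton_1, carton_2, carton_3, wide_carton in the frame of shelf above 0.068 m or angle between any of carton_1, carton_2, carton_3, wide_carton's own z axis and vertical above 0.35 rad).
It fails at once if the row was crushed against the end plate (over 40 N) (contact force between shelf and carton_1 above 40 N).
It fails at once if the divider was pinched or rammed (over 40 N between fingers and divider) (contact force between the fingers and divider above 40 N).
It fails at once if the carton in the next bay, the tape or the knife was moved (over 15 mm) ((y of wide_carton in the frame of shelf below -0.1 m and distance of wide_carton from where it was at the start of the episode above 0.015 m) or (y of carton_3 in the frame of shelf below -0.1 m and distance of carton_3 from where it was at the start of the episode above 0.015 m) or distance of any of tape_roll, knife from where it was at the start of the episode above 0.015 m).
It also fails if it takes over 48 s, if anything falls off the work surface, if the arm or the gripper's body presses on something with over 40 N, if the wrist force passes 120 N, or if a joint passes its speed limit or range.

## Working session

There is one attempt and no reset: what is moved stays moved. The work goes in short steps, Python scripts to look and compute and a tool call to move; the robot and the scene stay as the last step left them, time stands still between calls to the robot, and variables do not carry over. Pictures are saved under pics/ and viewed, and the job is handed in when it is done.

Besides the shell and the picture viewer there is one more tool, called after ">>>" as name(argument=value, ...), one argument or row to a line, values as JSON. step_arm: Moves the arm, as the interface text tells. Its arguments: {"type":"object","properties":{"steps":{"type":"array"},"grip_force":{"type":"number"}},"required":["steps"]}

```bash
mkdir -p pics; ls
python3 - <<'E'
from plant import env
import cv2,numpy as np
print(env.get_state())
for n in("scene","top"):
    im,d=env.get_image(n); cv2.imwrite(f"pics/{n}0.png",im[:,:,::-1]); np.savez(f"pics/{n}0.npz",im=im,d=d)
    print(n,env.camera_info(n))
E
```

```text
pics
{'time_s': 0.0, 'joint_pos': array([ 6.26008051e+01,  1.79573703e+01,  8.58523591e+01,  2.02594676e-03,
        7.62614956e+01, -1.28012673e+01]), 'joint_vel': array([-0.09592126, -0.03143437,  0.01742703,  0.02650227,  0.04905923,
       -0.06067066]), 'effort': array([ 2.46826268e-03, -4.02210581e+01, -2.52272433e+01,  6.95309811e-02,
        3.52067105e-02, -1.07071419e-04]), 'tool_pos': array([0.13232093, 0.50801103, 0.40419031]), 'tool_rot': array([-1.79930981e+02, -1.76998093e-02,  1.65401579e+02]), 'force': array([-0.87471623,  0.43488104, -0.45292639]), 'torque': array([-0.03342451, -0.0220967 , -0.01076482]), 'opening': 0.9971105182817093}
scene {'intrinsics': array([[496.6700521,   0.       , 317.4973353],
       [  0.       , 496.6700521, 204.1335   ],
       [  0.       ,   0.       ,   1.       ]]), 'pose': array([[-0.59581638, -0.44704531,  0.66719813,  1.31672122],
       [ 0.80291912, -0.31295742,  0.50732489,  0.61153699],
       [-0.01799261,  0.83797861,  0.54540638,  0.7042835 ],
       [ 0.        ,  0.        ,  0.        ,  1.        ]])}
top {'intrinsics': array([[423.22452883,   0.        , 322.82900236],
       [  0.        , 423.22452883, 200.82653613],
       [  0.        ,   0.        ,   1.        ]]), 'pose': array([[-0.02734925,  0.98125308, -0.1907732 ,  0.39318825],
       [-0.99949222, -0.02996449, -0.01083687,  0.03686881],
       [-0.01635013,  0.19037995,  0.98157432,  1.05788675],
       [ 0.        ,  0.        ,  0.        ,  1.        ]])}
```

View pics/scene0.png

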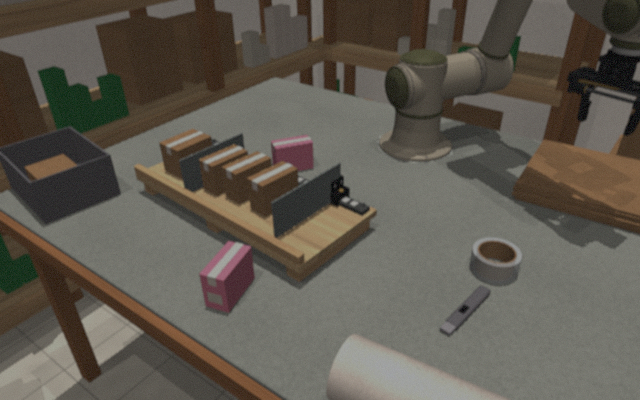

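View pics/top0.png

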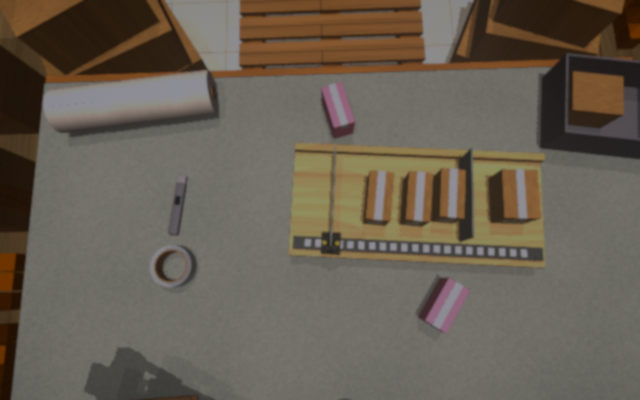

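The wide carton seems to be in the next bay, right of the end plate, and three narrow ones in the row. The divider plate shows at about column 333, rows 150–245, in the top view. Next I'll measure.

```bash
cat > h.py <<'E'
import numpy as np,cv2
from plant import env
def cloud(n,d):
    c=env.camera_info(n);K=c["intrinsics"];T=c["pose"]
    v,u=np.mgrid[:400,:640]
    P=np.stack([(u-K[0,2])/K[0,0]*d,-(v-K[1,2])/K[1,1]*d,-d],-1)
    return P@T[:3,:3].T+T[:3,3]
def ray(n,u,v,z):
    c=env.camera_info(n);K=c["intrinsics"];T=c["pose"]
    r=T[:3,:3]@np.array([(u-K[0,2])/K[0,0],-(v-K[1,2])/K[1,1],-1]);o=T[:3,3]
    return o+r*(z-o[2])/r[2]
E
python3 - <<'E'
from h import *
f=np.load("pics/top0.npz");P=cloud("top",f["d"]);im=f["im"]
hsv=cv2.cvtColor(im,cv2.COLOR_RGB2HSV)
# board mask by height
roi=np.zeros((400,640),bool);roi[130:280,280:560]=1
m=roi&(P[...,2]>0.045)&(P[...,2]<0.064)
p=P[m];print("board n",m.sum(),"z",np.median(p[:,2]))
r=cv2.minAreaRect(((p[:,:2])*1000).astype(np.float32));print(r)
# high things
for zl,zh in((.12,.2),(.1,.16)):
    m=roi&(P[...,2]>zl)&(P[...,2]<zh)
    n,l,s,c=cv2.connectedComponentsWithStats(m.astype(np.uint8))
    for i in range(1,n):
        if s[i,4]>15:
            q=P[l==i];print(zl,s[i],q.mean(0).round(4),q.min(0).round(3),q.max(0).round(3),[ (a if not hasattr(a,'__len__') else np.round(a,1)) for a in cv2.minAreaRect((q[:,:2]*1000).astype(np.float32))])
s=f["im"]; cv2.imwrite("pics/crop0.png",cv2.resize(s[135:275,280:560,::-1],None,fx=2.8,fy=2.8,interpolation=2))
g=np.load("pics/scene0.npz")["im"];cv2.imwrite("pics/crop1.png",cv2.resize(g[125:285,130:390,::-1],None,fx=3,fy=3,interpolation=2))
E
```

```text
board n 14778 z 0.05575083270105041
((579.3048095703125, -201.50384521484375), (662.3047485351562, 366.87396240234375), 88.01983642578125)
0.12 [329 146   7 102 188] [0.5779 0.0261 0.153 ] [0.471 0.016 0.12 ] [0.692 0.036 0.16 ] [array([581.5,  25.1]), array([  5.4, 222.2]), 85.53938293457031]
0.12 [ 437  148   37   91 1918] [ 0.5797 -0.2486  0.1401] [ 0.481 -0.287  0.12 ] [ 0.679 -0.206  0.158] [array([ 582.5, -244.7]), array([ 70.9, 198.8]), 85.49635314941406]
0.12 [ 498  169   43   51 1981] [ 0.5742 -0.3843  0.1393] [ 0.519 -0.43   0.12 ] [ 0.632 -0.345  0.148] [array([ 576. , -387.5]), array([ 80.7, 110.6]), 86.4254379272461]
0.12 [ 365  170   29   52 1248] [ 0.5797 -0.077   0.1402] [ 0.524 -0.112  0.12 ] [ 0.639 -0.044  0.146] [array([581.8, -77.8]), array([ 54.3, 110.9]), 82.48944091796875]
0.12 [ 404  171   29   52 1293] [ 0.5752 -0.1633  0.1399] [ 0.52  -0.198  0.12 ] [ 0.633 -0.131  0.146] [array([ 577. , -164.8]), array([ 54.4, 111.2]), 82.24443054199219]
0.1 [327 146   9 107 270] [0.549  0.0284 0.1416] [0.461 0.016 0.102] [0.692 0.041 0.16 ] [array([576.8,  24.3]), array([ 12.3, 231.3]), 84.1039047241211]
0.1 [ 435  148   39   92 2255] [ 0.5782 -0.249   0.1357] [ 0.481 -0.287  0.1  ] [ 0.679 -0.205  0.158] [array([ 582.5, -244.6]), array([ 71.2, 198.8]), 85.49635314941406]
0.1 [ 494  169   47   52 2191] [ 0.5735 -0.3816  0.1365] [ 0.519 -0.43   0.1  ] [ 0.633 -0.345  0.148] [array([ 576. , -387.4]), array([ 80.7, 110.7]), 86.51057434082031]
0.1 [ 364  170   30   53 1305] [ 0.5785 -0.0763  0.1389] [ 0.523 -0.112  0.101] [ 0.639 -0.044  0.146] [array([581.7, -77.9]), array([ 54.5, 110.9]), 82.27631378173828]
0.1 [ 402  171   31   53 1395] [ 0.5742 -0.1619  0.1377] [ 0.519 -0.198  0.1  ] [ 0.634 -0.131  0.146] [array([ 577. , -164.8]), array([ 54.5, 111.1]), 82.5628433227539]
```

View pics/crop0.png

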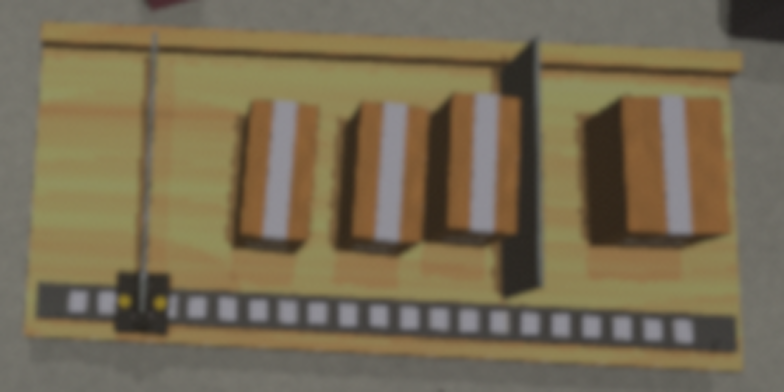

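View pics/crop1.png

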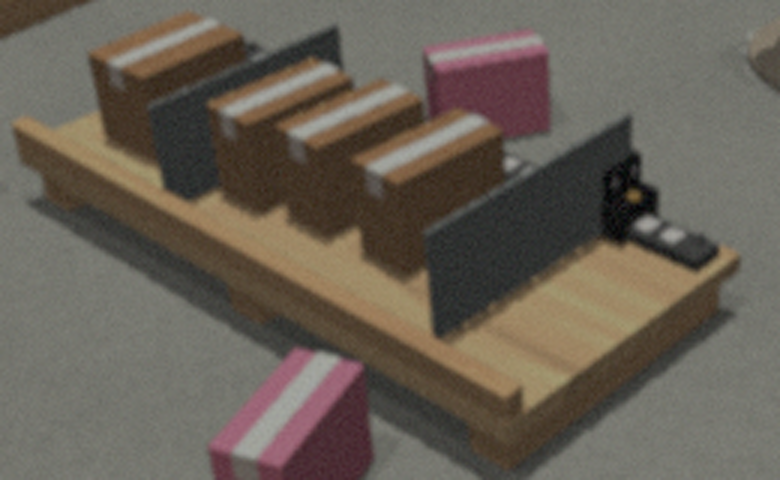

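Run:
```python
from h import *
f=np.load("pics/top0.npz");P=cloud("top",f["d"])
g=np.load("pics/scene0.npz");Q=cloud("scene",g["d"])
th=np.radians(-4.5);ex=np.array([np.cos(th),np.sin(th)]);ey=np.array([-np.sin(th),np.cos(th)])
# scene view: tops/ faces
roi=np.zeros((400,640),bool);roi[160:240,270:350]=1
m=roi&(Q[...,2]>.125)&(Q[...,2]<.17)
q=Q[m];print("scene divider n",len(q),"zmax pct",np.percentile(q[:,2],[50,90,97]))
A=q[:,:2];c=A.mean(0);w,v=np.linalg.eigh(np.cov((A-c).T));d=v[:,1];d*=np.sign(d[0]);print("dir deg",np.degrees(np.arctan2(d[1],d[0])),"mean",c, "x' range",(A@ex).min(),(A@ex).max(),"y'",np.percentile(A@ey,[5,50,95]))
# top view plate tops
for n,(a,b) in {"div":(320,345),"end":(455,480)}.items():
    r=np.zeros((400,640),bool);r[145:245,a:b]=1
    m=r&(P[...,2]>.148)&(P[...,2]<.165); p=P[m][:,:2]
    c=p.mean(0);w,v=np.linalg.eigh(np.cov((p-c).T));d=v[:,1];d*=np.sign(d[0])
    print(n,len(p),c,np.degrees(np.arctan2(d[1],d[0])),(p@ex).min(),(p@ex).max(),np.percentile(p@ey,[5,50,95]))
# board ends left / right at z .056 by depth, along ey
m=(P[...,2]>.05)&(P[...,2]<.062);m[:, :280]=0;m[:,560:]=0;m[:140]=0;m[270:]=0
p=P[m][:,:2];print("board y'",np.percentile(p@ey,[.3,99.7]),"x'",np.percentile(p@ex,[.3,99.7]))
# scene: end plate & carton widths
for n,(a,b) in {"carton next divider":(365,395),"wide":(494,541)}.items():
    r=np.zeros((400,640),bool);r[165:225,a:b]=1
    m=r&(P[...,2]>.134)&(P[...,2]<.15);p=P[m][:,:2];print(n,P[m][:,2].mean(),cv2.minAreaRect((p*1000).astype(np.float32)))
# teeth: bright in rail
im=f["im"];hsv=cv2.cvtColor(im,cv2.COLOR_RGB2HSV);m=(hsv[...,1]<60)&(hsv[...,2]>110);m[:232]=0;m[262:]=0;m[:,:295]=0;m[:,545:]=0
n,l,s,c=cv2.connectedComponentsWithStats(m.astype(np.uint8))
for i in range(1,n):
    if s[i,4]>15:
        X=ray("top",*c[i],.07)[:2];print("tooth",s[i,4],(X@ex).round(4),(X@ey).round(4))
```

```text
scene divider n 1316 zmax pct [0.13976278 0.15113188 0.1532465 ]
dir deg 16.08003779230734 mean [ 0.58033506 -0.00543483] x' range 0.4628738583531604 0.6893258296181282 y' [-0.04099957  0.07214679  0.07489887]
div 180 [0.58244849 0.02575386] -4.446602653109109 0.4705947284365995 0.688834799017876 [0.06963296 0.07139373 0.07317801]
end 234 [ 0.57829713 -0.277038  ] -4.477567709866447 0.5005604446118246 0.6983049306938686 [-0.23302351 -0.23052829 -0.2290404 ]
board y' [-0.42864017  0.16953357] x' [0.45078128 0.70349143]
carton next divider 0.14065334970205992 ((581.7261352539062, -77.96749877929688), (54.207847595214844, 110.87571716308594), 82.36148834228516)
wide 0.14045034715739071 ((576.0642700195312, -387.54473876953125), (80.44676971435547, 110.46073913574219), 86.55028533935547)
tooth 39 0.4799 0.1244
tooth 46 0.4802 0.1005
tooth 42 0.4799 0.0253
tooth 45 0.4802 0.0005
tooth 41 0.4804 -0.0251
tooth 43 0.4797 -0.0504
tooth 46 0.4805 -0.0747
tooth 42 0.4798 -0.0995
tooth 42 0.4804 -0.1249
tooth 42 0.4798 -0.15
tooth 43 0.4801 -0.1754
tooth 46 0.4798 -0.1994
tooth 47 0.48 -0.2244
tooth 40 0.4801 -0.2492
tooth 46 0.4802 -0.2744
tooth 40 0.4804 -0.2997
tooth 45 0.4803 -0.3247
tooth 39 0.4804 -0.3498
tooth 44 0.4803 -0.3748
```

Top-view depth shows a board yaw of -4.5°, with the divider at about slide 0.017, sitting between notches. Its neighbour is 54 mm wide and the carton in the next bay is 80 mm wide, so the target is 0.150. That means pushing about 133 mm. I'll shut the fingers and move to the left of the push point.

>>> step_arm(
  steps=[
    [[0, 1.6, -1.75, 0, 0, 0, -3.3], [0, 1.6, -1.75, 0, 0, 0, -3.3], [0, 1.6, -1.75, 0, 0, 0, -3.3], [0, 1.6, -1.75, 0, 0, 0, -3.3], [0, 1.6, -1.75, 0, 0, 0, -3.3], [0, 1.6, -1.75, 0, 0, 0, -3.3], [0, 1.6, -1.75, 0, 0, 0, -3.3], [0, 1.6, -1.75, 0, 0, 0, -3.3]],
  ],
  grip_force=20,
)

```text
time_s: 0.77
tool_pos: [0.2609, 0.3671, 0.4045]
tool_rot: [-180.0, -0.0, 138.8]
force: [0.6, 0.5, 0.6]
opening: 0.417
```

>>> step_arm(
  steps=[
    [[0, 1.6, -1.75, 0, 0, 0, -3.3], [0, 1.6, -1.75, 0, 0, 0, -3.3], [0, 1.6, -1.75, 0, 0, 0, -3.3], [0, 1.6, -1.75, 0, 0, 0, -3.3], [0, 1.6, -1.75, 0, 0, 0, -3.3], [0, 1.6, -1.75, 0, 0, 0, -3.3], [0, 1.6, -1.75, 0, 0, 0, -3.3], [0, 1.6, -1.75, 0, 0, 0, -3.3]],
  ],
)

```text
time_s: 1.43
tool_pos: [0.389, 0.227, 0.4045]
tool_rot: [-180.0, -0.0, 112.4]
force: [0.2, 0.3, -0.8]
opening: 0.007
```

>>> step_arm(
  steps=[
    [[0, 1.6, -1.75, 0, 0, 0, -3.3], [0, 1.6, -1.75, 0, 0, 0, -3.3], [0, 1.6, -1.75, 0, 0, 0, -3.3], [0, 1.6, -1.75, 0, 0, 0, -3.3], [0, 1.6, -1.75, 0, 0, 0, -3.3], [0, 1.6, -1.75, 0, 0, 0, -3.3], [0, 1.6, -1.75, 0, 0, 0, -3.3], [0, 0, 0, 0, 0, 0, 0]],
  ],
)

```text
time_s: 2.1
tool_pos: [0.5022, 0.1031, 0.4041]
tool_rot: [-180.0, 0.0, 89.2]
force: [-0.8, 0.1, -0.6]
opening: 0.001
```

>>> step_arm(
  steps=[
    [[0, 0.8, -0.6, 0, 0, 0, -1.9], [0, 0.8, -0.6, 0, 0, 0, -1.8], [0, 0, 0, -2.2, 0, 0, 0], [0, 0, 0, -2.2, 0, 0, 0], [0, 0, 0, -2.2, 0, 0, 0], [0, 0, 0, -2.0, 0, 0, 0], [0, 0, 0, -2.0, 0, 0, 0], [0, 0, 0, 0, 0, 0, 0]],
  ],
)

```text
time_s: 2.77
tool_pos: [0.5157, 0.0939, 0.2955]
tool_rot: [-179.6, 0.0, 85.8]
force: [-1.0, -0.3, 0.0]
opening: 0.005
```

Run:
```python
from h import *
s=env.get_state();print(s["tool_pos"],s["tool_rot"],s["force"])
th=np.radians(-4.46);ex=np.array([np.cos(th),np.sin(th)]);ey=np.array([-np.sin(th),np.cos(th)])
t=s["tool_pos"][:2];print("x' y'",t@ex,t@ey)
for n in("scene","top"):
    im,d=env.get_image(n);np.savez(f"pics/{n}1.npz",im=im,d=d)
    a=im[60:285,130:430] if n=="scene" else im[125:300,270:560]
    cv2.imwrite(f"pics/{n}1.png",cv2.resize(a[:,:,::-1],None,fx=2.6,fy=2.6,interpolation=2))
```

```text
[0.51570191 0.09386531 0.2954646 ] [-1.79643746e+02  1.07744173e-02  8.57883178e+01] [-0.97429999 -0.31502667  0.04905864]
x' y' 0.5068410357011418 0.13368365101344837
```

View pics/scene1.png

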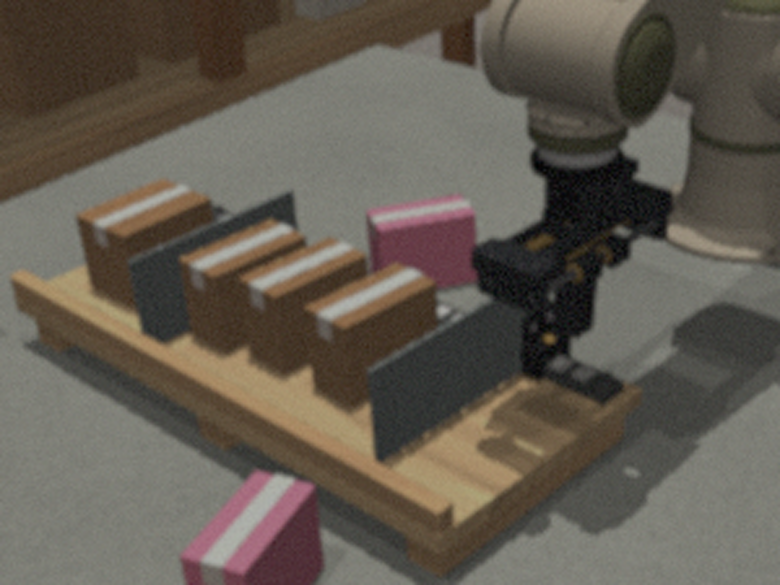

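>>> step_arm(
  steps=[
    [[0, -0.04, -0.5, 0.05, 0, 0, 0], [0, -0.04, -0.5, 0.05, 0, 0, 0], [0, -0.04, -0.5, 0.05, 0, 0, 0], [0, -0.04, -0.5, 0.05, 0, 0, 0], [0, -0.04, -0.5, 0, 0, 0, 0], [0, -0.04, -0.5, 0, 0, 0, 0], [0, -0.02, -0.3, 0, 0, 0, 0], [0, -0.02, -0.3, 0, 0, 0, 0]],
  ],
)

```text
time_s: 3.53
tool_pos: [0.5135, 0.0571, 0.3008]
tool_rot: [180.0, 0.0, 85.8]
force: [-0.3, -1.1, 0.0]
opening: 0.006
```

>>> step_arm(
  steps=[
    [[0, -0.02, -0.2, 0, 0, 0, 0], [0, -0.01, -0.15, 0, 0, 0, 0], [0, -0.01, -0.15, 0, 0, 0, 0], [0, -0.01, -0.15, 0, 0, 0, 0], [0, -0.01, -0.15, 0, 0, 0, 0], [0, -0.01, -0.15, 0, 0, 0, 0], [0, -0.01, -0.15, 0, 0, 0, 0], [0, -0.01, -0.15, 0, 0, 0, 0]],
  ],
)

```text
time_s: 4.2
tool_pos: [0.5126, 0.045, 0.3007]
tool_rot: [-180.0, 0.0, 85.8]
force: [-0.0, 0.1, 0.5]
opening: 0.0
```

>>> step_arm(
  steps=[
    [[0, -0.01, -0.15, -0.05, 0, 0, 0], [0, -0.01, -0.15, -0.05, 0, 0, 0], [0, -0.01, -0.15, -0.05, 0, 0, 0], [0, -0.01, -0.15, -0.05, 0, 0, 0], [0, -0.01, -0.15, 0, 0, 0, 0], [0, -0.01, -0.15, 0, 0, 0, 0], [0, -0.01, -0.15, 0, 0, 0, 0], [0, -0.01, -0.15, 0, 0, 0, 0]],
  ],
)

```text
time_s: 4.87
tool_pos: [0.5118, 0.0333, 0.2987]
tool_rot: [180.0, -0.1, 85.8]
force: [1.8, 9.7, 0.6]
opening: 0.003
```

```bash
cat > look.py <<'E'
import sys
from h import *
k=sys.argv[1]
th=np.radians(-4.46);ex=np.array([np.cos(th),np.sin(th)]);ey=np.array([-np.sin(th),np.cos(th)])
s=env.get_state();t=s["tool_pos"][:2];print("t",s["time_s"],"x' y'",(t@ex).round(4),(t@ey).round(4),"F along",(s["force"][:2]@ey).round(2))
im,d=env.get_image("top");P=cloud("top",d)
y=P[...,:2]@ey;x=P[...,:2]@ex;z=P[...,2]
m=(x>.60)&(x<.685)&(z>.149)&(z<.158)&(y>-.22)&(y<.12)
print("div y'",np.median(y[m]).round(4),m.sum(),"slide est",(.0885-np.median(y[m])).round(4))
m=((x>.5)&(x<.66)&(z>.135)&(z<.146)&(y<.1)&(y>-.44)).astype(np.uint8)
n,l,st,c=cv2.connectedComponentsWithStats(m)
for i in range(1,n):
    if st[i,4]>300: print("carton x' y' ymin ymax z",x[l==i].mean().round(4)-.585,y[l==i].mean().round(4),y[l==i].min().round(4),y[l==i].max().round(4),z[l==i].mean().round(4),"w",np.round(cv2.minAreaRect((P[l==i][:,:2]*1000).astype(np.float32))[1],1))
cv2.imwrite(f"pics/top{k}.png",cv2.resize(im[125:300,270:560,::-1],None,fx=2.6,fy=2.6,interpolation=2))
if len(sys.argv)>2:
    im,d=env.get_image("scene");cv2.imwrite(f"pics/scene{k}.png",cv2.resize(im[60:285,130:430,::-1],None,fx=2.6,fy=2.6,interpolation=2))
E
python3 look.py 2
```

```text
t 4.8667 x' y' 0.5077 0.073 F along 9.82
div y' 0.0622 49 slide est 0.0263
carton x' y' ymin ymax z 0.0131 -0.1917 -0.222 -0.1635 0.1406 w [ 55.1 110.8]
carton x' y' ymin ymax z 0.018400000000000083 -0.341 -0.3828 -0.3012 0.1404 w [ 81.  110.2]
carton x' y' ymin ymax z 0.0046000000000000485 -0.0365 -0.0624 -0.0071 0.1407 w [ 53.9 111. ]
carton x' y' ymin ymax z 0.0022000000000000908 -0.1191 -0.1489 -0.09 0.1406 w [ 54.6 111.5]
```

>>> step_arm(
  steps=[
    [[0, -0.02, -0.2, 0, 0, 0, 0], [0, -0.02, -0.2, 0, 0, 0, 0], [0, -0.02, -0.2, 0, 0, 0, 0], [0, -0.02, -0.2, 0, 0, 0, 0], [0, -0.02, -0.2, 0, 0, 0, 0], [0, -0.02, -0.25, 0, 0, 0, 0], [0, -0.02, -0.25, 0, 0, 0, 0], [0, -0.02, -0.25, 0, 0, 0, 0]],
  ],
)

```text
time_s: 5.58
tool_pos: [0.5102, 0.0152, 0.2988]
tool_rot: [180.0, 0.0, 85.8]
force: [1.0, 1.2, 0.2]
opening: 0.003
```

>>> step_arm(
  steps=[
    [[0, -0.02, -0.25, 0, 0, 0, 0], [0, -0.02, -0.25, 0, 0, 0, 0], [0, -0.02, -0.25, 0, 0, 0, 0], [0, -0.02, -0.25, 0, 0, 0, 0], [0, -0.02, -0.25, 0, 0, 0, 0], [0, -0.02, -0.25, 0, 0, 0, 0], [0, -0.02, -0.25, 0, 0, 0, 0], [0, -0.02, -0.25, 0, 0, 0, 0]],
  ],
)

```text
time_s: 6.25
tool_pos: [0.5086, -0.0047, 0.2987]
tool_rot: [-180.0, 0.0, 85.8]
force: [-0.5, 1.9, 0.9]
opening: 0.003
```

```bash
python3 look.py 3 s
```

```text
t 6.25 x' y' 0.5074 0.0348 F along 1.85
div y' 0.0236 50 slide est 0.0649
carton x' y' ymin ymax z 0.0131 -0.1918 -0.2218 -0.1633 0.1407 w [ 54.7 111.2]
carton x' y' ymin ymax z 0.018500000000000072 -0.3409 -0.3826 -0.3004 0.1405 w [ 80.4 110.5]
carton x' y' ymin ymax z 0.03700000000000003 -0.0342 -0.0623 -0.0069 0.1407 w [54.  41.8]
carton x' y' ymin ymax z 0.0020999999999999908 -0.1191 -0.1491 -0.0898 0.1407 w [ 54.7 110.7]
```

View pics/scene3.png

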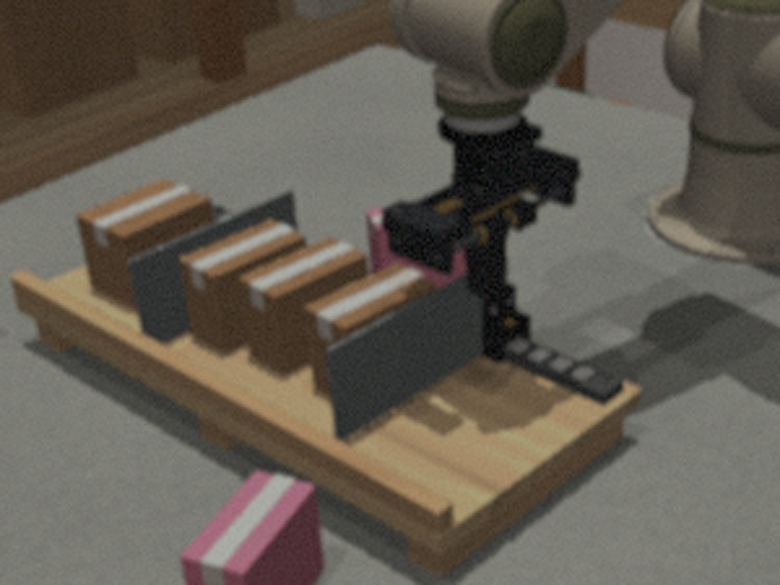

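>>> step_arm(
  steps=[
    [[0, -0.02, -0.25, 0, 0, 0, 0], [0, -0.02, -0.25, 0, 0, 0, 0], [0, -0.02, -0.25, 0, 0, 0, 0], [0, -0.02, -0.25, 0, 0, 0, 0], [0, -0.02, -0.25, 0, 0, 0, 0], [0, -0.02, -0.25, 0, 0, 0, 0], [0, -0.02, -0.25, 0, 0, 0, 0], [0, -0.02, -0.25, 0, 0, 0, 0]],
  ],
)

```text
time_s: 7.02
tool_pos: [0.507, -0.0246, 0.2987]
tool_rot: [180.0, -0.0, 85.8]
force: [1.0, 2.6, 0.2]
opening: 0.007
```

>>> step_arm(
  steps=[
    [[0, -0.02, -0.25, 0, 0, 0, 0], [0, -0.02, -0.25, 0, 0, 0, 0], [0, -0.02, -0.25, 0, 0, 0, 0], [0, -0.02, -0.25, 0, 0, 0, 0], [0, -0.02, -0.25, 0, 0, 0, 0], [0, -0.02, -0.25, 0, 0, 0, 0], [0, -0.02, -0.25, 0, 0, 0, 0], [0, -0.02, -0.25, 0, 0, 0, 0]],
  ],
)

```text
time_s: 7.68
tool_pos: [0.5054, -0.0441, 0.2987]
tool_rot: [-180.0, -0.1, 85.8]
force: [0.8, 5.5, 1.4]
opening: 0.008
```

```bash
python3 look.py 4 s
```

```text
t 7.6833 x' y' 0.5073 -0.0047 F along 5.57
div y' -0.0153 48 slide est 0.1038
carton x' y' ymin ymax z 0.0131 -0.1918 -0.2226 -0.1636 0.1406 w [ 55.2 111.8]
carton x' y' ymin ymax z 0.018299999999999983 -0.3408 -0.3832 -0.3006 0.1405 w [ 81.8 110.6]
carton x' y' ymin ymax z 0.01750000000000007 -0.1255 -0.1488 -0.0934 0.1407 w [ 54.3 111.1]
```

View pics/scene4.png

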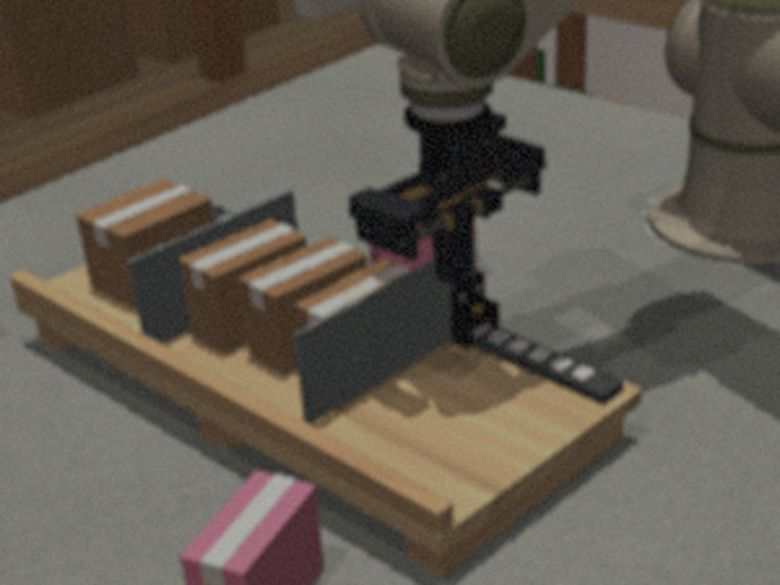

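>>> step_arm(
  steps=[
    [[0, -0.02, -0.25, 0, 0, 0, 0], [0, -0.02, -0.25, 0, 0, 0, 0], [0, -0.02, -0.25, 0, 0, 0, 0], [0, -0.02, -0.25, 0, 0, 0, 0], [0, -0.02, -0.25, 0, 0, 0, 0], [0, -0.02, -0.25, 0, 0, 0, 0], [0, -0.02, -0.25, 0, 0, 0, 0], [0, -0.02, -0.25, 0, 0, 0, 0]],
  ],
)

```text
time_s: 8.45
tool_pos: [0.5038, -0.0649, 0.2987]
tool_rot: [180.0, 0.0, 85.8]
force: [-0.5, 0.2, 0.3]
opening: 0.006
```

>>> step_arm(
  steps=[
    [[0, -0.02, -0.2, 0, 0, 0, 0], [0, -0.02, -0.2, 0, 0, 0, 0], [0, -0.02, -0.2, 0, 0, 0, 0], [0, -0.02, -0.2, 0, 0, 0, 0], [0, -0.02, -0.2, 0, 0, 0, 0], [0, -0.02, -0.2, 0, 0, 0, 0], [0, -0.01, -0.15, 0, 0, 0, 0], [0, -0.01, -0.15, 0, 0, 0, 0]],
  ],
)

```text
time_s: 9.12
tool_pos: [0.5025, -0.0797, 0.2988]
tool_rot: [180.0, -0.0, 85.8]
force: [3.5, 2.9, -1.0]
opening: 0.002
```

```bash
python3 look.py 5 s
```

```text
t 9.1167 x' y' 0.5072 -0.0404 F along 3.14
div y' -0.0512 55 slide est 0.1397
carton x' y' ymin ymax z 0.017000000000000015 -0.1944 -0.2217 -0.1649 0.1407 w [ 54.7 111. ]
carton x' y' ymin ymax z 0.018400000000000083 -0.3409 -0.3835 -0.3007 0.1404 w [ 80.8 110.2]
carton x' y' ymin ymax z 0.037900000000000045 -0.1204 -0.1603 -0.0552 0.1407 w [105.1  53.4]
```

View pics/scene5.png

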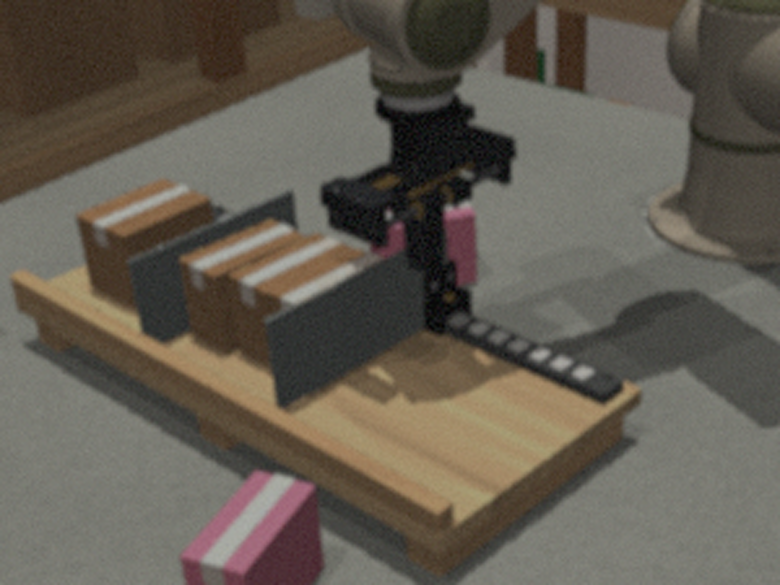

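>>> step_arm(
  steps=[
    [[0, -0.01, -0.1, 0, 0, 0, 0], [0, -0.01, -0.1, 0, 0, 0, 0], [0, -0.01, -0.1, 0, 0, 0, 0], [0, -0.01, -0.1, 0, 0, 0, 0], [0, -0.01, -0.1, 0, 0, 0, 0], [0, -0.01, -0.1, 0, 0, 0, 0], [0, -0.01, -0.1, 0, 0, 0, 0], [0, 0, 0, 0, 0, 0, 0]],
  ],
)

```text
time_s: 9.88
tool_pos: [0.5016, -0.0868, 0.2987]
tool_rot: [-180.0, 0.0, 85.8]
force: [-0.6, -0.1, 0.0]
opening: 0.008
```

```bash
python3 look.py 6
```

```text
t 9.8833 x' y' 0.5069 -0.0476 F along -0.17
div y' -0.0589 53 slide est 0.1474
carton x' y' ymin ymax z 0.027000000000000024 -0.1688 -0.2239 -0.0638 0.1407 w [158.4 110.6]
carton x' y' ymin ymax z 0.018500000000000072 -0.3409 -0.3822 -0.3005 0.1404 w [ 80.3 110.3]
```

>>> step_arm(
  steps=[
    [[0, 0, -0.05, 0, 0, 0, 0], [0, 0, -0.05, 0, 0, 0, 0], [0, -0.01, -0.05, 0, 0, 0, 0], [0, 0, -0.05, 0, 0, 0, 0], [0, 0, 0, 0, 0, 0, 0], [0, 0, 0, 0, 0, 0, 0], [0, 0, 0, 0, 0, 0, 0], [0, 0, 0, 0, 0, 0, 0]],
  ],
)

```text
time_s: 10.6
tool_pos: [0.5016, -0.0884, 0.2987]
tool_rot: [-180.0, -0.0, 85.8]
force: [-0.5, -0.9, 0.2]
opening: 0.006
```

```bash
python3 look.py 7
```

```text
t 10.6 x' y' 0.507 -0.0491 F along -0.96
div y' -0.062 55 slide est 0.1505
carton x' y' ymin ymax z 0.024500000000000077 -0.176 -0.2314 -0.0662 0.1407 w [165.1 157.5]
carton x' y' ymin ymax z 0.01860000000000006 -0.3409 -0.3824 -0.3005 0.1405 w [ 80.7 110.5]
```

>>> step_arm(
  steps=[
    [[0, 0, -0.05, 0, 0, 0, 0], [0, 0, -0.05, 0, 0, 0, 0], [0, 0, -0.05, 0, 0, 0, 0], [0, 0, 0, 0, 0, 0, 0], [0, 0, 0, 0, 0, 0, 0], [0, 0, 0, 0, 0, 0, 0], [0, 0, 0, 0, 0, 0, 0], [0, 0, 0, 0, 0, 0, 0]],
  ],
)

```text
time_s: 11.32
tool_pos: [0.5017, -0.0899, 0.2987]
tool_rot: [180.0, 0.0, 85.8]
force: [0.1, 0.5, 0.2]
opening: 0.002
```

```bash
python3 look.py 8 s
```

```text
t 11.3167 x' y' 0.5071 -0.0506 F along 0.48
div y' -0.062 53 slide est 0.1505
carton x' y' ymin ymax z 0.0252 -0.1764 -0.2312 -0.0661 0.1407 w [164.9 158.5]
carton x' y' ymin ymax z 0.018500000000000072 -0.3409 -0.3829 -0.3005 0.1405 w [ 80.7 110.9]
```

View pics/top8.png

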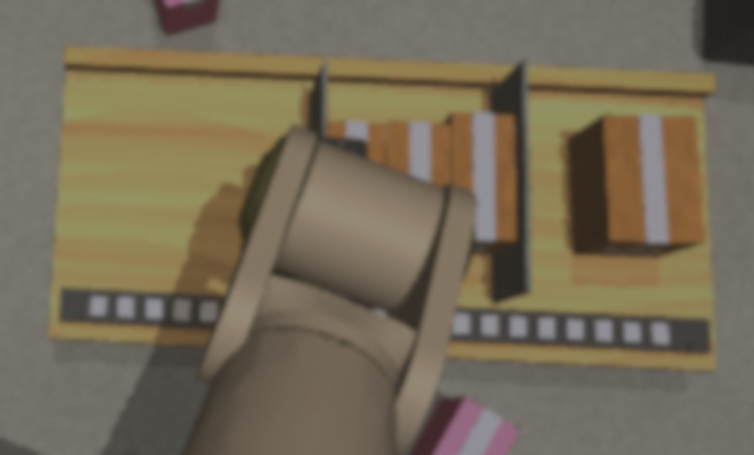

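The divider jumped ahead of the finger into the notch (force about 0) and stayed there at 0.150. Now I'll back off along +y, then rise.

>>> step_arm(
  steps=[
    [[0, 0.02, 0.3, 0, 0, 0, 0], [0, 0.04, 0.5, 0, 0, 0, 0], [0, 0.06, 0.8, 0, 0, 0, 0], [0, 0.08, 1.0, 0, 0, 0, 0], [0, 0.08, 1.0, 0, 0, 0, 0], [0, 0.08, 1.0, 0, 0, 0, 0], [0, 0.08, 1.0, 0, 0, 0, 0], [0, 0, 0, 1, 0, 0, 0]],
  ],
)

```text
time_s: 12.08
tool_pos: [0.5058, -0.032, 0.3076]
tool_rot: [-179.8, -0.1, 85.9]
force: [0.0, 0.1, -0.7]
opening: 0.008
```

>>> step_arm(
  steps=[
    [[0, 0, 1, 2, 0, 0, 0], [0, -1, 2, 2, 0, 0, 0], [0, -2, 3, 2, 0, 0, 0], [0, -2, 3, 2, 0, 0, 0], [0, -2, 3, 1, 0, 0, 0], [0, -2, 3, 0, 0, 0, 0], [0, -2, 3, 0, 0, 0, 0], [0, 0, 0, 0, 0, 0, 0]],
  ],
)

```text
time_s: 12.75
tool_pos: [0.3931, 0.1494, 0.3999]
tool_rot: [180.0, -0.1, 86.1]
force: [0.7, -0.5, 0.5]
opening: 0.004
```

```bash
python3 look.py 9 s
```

```text
t 12.75 x' y' 0.3803 0.1795 F along -0.43
div y' -0.0621 78 slide est 0.1506
carton x' y' ymin ymax z 0.006000000000000005 -0.1489 -0.231 -0.0661 0.1407 w [164.7 157.9]
carton x' y' ymin ymax z 0.018400000000000083 -0.3409 -0.3825 -0.3003 0.1404 w [ 81.5 110.6]
```

View pics/top9.png

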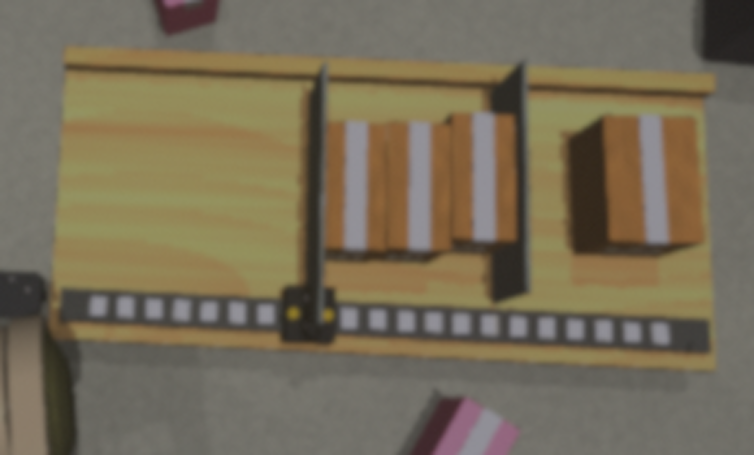

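View pics/scene9.png

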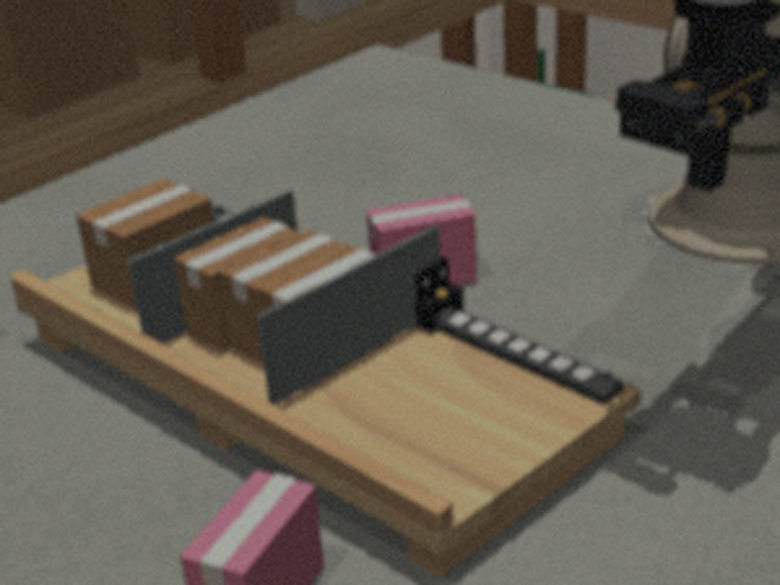

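The row is closed up: in the top view the divider is at about column 318 and the three upright cartons fill the gap to the end plate. The hand is clear. I'll let the arm settle and then hand in.

>>> step_arm(
  steps=[
    [[0, 0, 0, 0, 0, 0, 0], [0, 0, 0, 0, 0, 0, 0], [0, 0, 0, 0, 0, 0, 0], [0, 0, 0, 0, 0, 0, 0], [0, 0, 0, 0, 0, 0, 0], [0, 0, 0, 0, 0, 0, 0], [0, 0, 0, 0, 0, 0, 0], [0, 0, 0, 0, 0, 0, 0]],
  ],
)

```text
time_s: 13.52
tool_pos: [0.3961, 0.146, 0.3987]
tool_rot: [-180.0, 0.0, 85.8]
force: [0.1, 0.6, -0.2]
opening: 0.003
```

```bash
python3 look.py 10; python3 -c "
from plant import env
print(env.hand_in())"
```

```text
t 13.5167 x' y' 0.3835 0.1763 F along 0.61
div y' -0.0621 76 slide est 0.1506
carton x' y' ymin ymax z 0.006000000000000005 -0.1489 -0.2315 -0.0662 0.1407 w [164.3 158.7]
carton x' y' ymin ymax z 0.018299999999999983 -0.341 -0.3836 -0.3009 0.1405 w [ 81.4 110. ]
the job is handed in; nothing more can be done
None
```

I pushed the divider about 133 mm along the rail with closed fingertips until it clicked into the 0.150 notch, then took the hand away and handed the job in at 13.5 s. Carton_3 was the third in the row (54 mm wide) and the wide carton was in the next bay (about 80 mm), so 0.150 is the right last notch.

**Last checks:**
- **Divider:** the top camera puts it at slide 0.1506, unchanged after the hand left.
- **Row:** the three cartons stand upright, closed up between the divider and the end plate, with their tops at 141 mm.
- **Next bay:** the wide carton has not moved.
- **Force:** the highest push force I read was about 10 N, but forces were read only between moves.

**Not checked:**
- I did not press past the final notch to feel the force rise. I judged it seated because the divider ran ahead of the finger and then stayed put.
- I did not re-measure the tape or the knife; the arm only passed well above that side of the bench.

No check failed. My camera and fingertip estimates of the slide agreed within about 1 mm while the finger was pushing.

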